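# Clamp a profile off-cut in the drill jig

### The job

Get the short aluminium profile ready for cross-drilling: push it along its channel until its far end is fully home against the jig's end stop, then screw the black wing knob down (clockwise from above) until the rubber foot just touches the profile, and from there turn it on by one further quarter turn, no more, so that it is held firmly but not crushed. Let go of everything and leave the other things on the desk undisturbed.

Things in the scene. Friction and masses are not known exactly. Their poses are not given: they have to be found in the camera images.
- jig: drill jig, immovable: dark base plate 150 x 92 x 12 mm, an aluminium channel along its x axis, a bridge across it carrying the clamp screw. Origin: on the desk, below the screw's axis; x runs along the channel from the open front to the end stop, z up. Channel floor z 12 mm; guide rails x -81 to +37 mm, inner faces y +-17 mm, tops z 28 mm, so 2 mm are free on each side of the profile
- end_stop (a point): middle of the end stop's face, at jig x +45, z 27 mm. A drill-bush plate (z 46 to 56 mm, bush to z 61) reaches from the stop over the channel to jig x +13 mm
- bridge_top (a point): top of the brass nut, on the screw's axis, z 94 mm. The bridge under it spans jig x -12 to +12, y -43 to +43, z 74 to 90 mm
- profile: loose bright slotted aluminium profile, 120 x 30 x 30 mm, about 0.1 kg, in the channel with its front end sticking out towards the robot. Origin: centre of its underside; x along its length towards the stop. Home, its origin is at jig x -15 mm and its front end at jig x -75 mm; it starts 12 to 30 mm short of that. A push of a few N slides it
- spindle: the clamp screw. Origin: centre of the black wing bar on top, on the screw's vertical axis; its axes keep parallel to the jig's and do not turn with the knob. 132 mm above the desk at knob angle 0, it goes down 8 mm per turn. The bar is 52 mm long, 13 mm thick between its flat sides, 20 mm high (10 above, 10 below the origin), with a round hub of 19 mm diameter, 11 mm long, under it
- knob (a joint): angle of the wing knob, rad, growing clockwise seen from above (tightening); at 0 the bar lies along the jig's x axis. Starts between 0 and 0.5. Turning it free takes a steady 0.25 N m; from the touch on, the foot presses and its rubber winds up, adding about 0.14 N m per rad to the torque on the hand, also while the knob is only held still after a turn: grip it firmly. It stays where it is left
- screw_end (a point): where the screw ends above the rubber foot (19 mm across, 6 mm thick); goes up and down with the screw. The foot is screwed on to a different depth each time, so its gap to the profile (between 1.5 and 5.8 mm at the start) cannot be worked out from poses: feel for the touch. The rubber is soft, so there is no jolt
- screw_tin: bystander: round screw tin, 50 mm across, 18 mm high, to the right of the jig; origin centre of its underside
- hex_keys: bystander: hex keys in a red holder, 67 x 52 x 17 mm, to the right; origin centre of its underside
- side_cutters: bystander: blue-handled side cutters, 42 x 120 x 11 mm, to the right of the jig; origin centre of the underside
- driver_red: bystander: red-handled screwdriver, 20 x 153 x 18 mm, to the left in front; origin centre of the underside
- gel_box_a: bystander: clear gel box with chips, 59 x 54 x 18 mm, to the left of the jig; origin centre of the underside

How it is judged:
By the outcome, as a careful person would: the job done as asked, in the order asked, and still so for the second after the job is handed in, with the robot touching nothing.
It also fails if it takes over 69 s, if anything falls off the work surface, if the arm or the gripper's body presses on something with over 40 N, if the wrist force passes 120 N, or if a joint passes its speed limit or range.

### The arm

A 7-joint arm with a two-finger parallel gripper is mounted at the origin on a cart in front of the work surface, level with it; the furniture and walls round the work are solid. World frame = base frame: x ahead of the robot, y to its left, z up, the work surface at z = 0. Lengths are in mm, angles in rad, forces in N, time in s.
With the tool pointing down it reaches from about 400 to 900 mm from the base axis. Payload 5.6 kg.
Tool frame: the origin (TCP) lies midway between the tips of the shut fingers; the grasp point (between the pads) lies 19 mm behind it (env.tcp_to_grasp is the distance from the TCP to the grasp point, in mm); z points along the fingers, y is the line along which they close (so a half turn about z gives the same grasp; the last joint's range is limited). The gripper opens to 92 mm and grips with 3 to 60 N. Pads are 20 mm wide; open, the fingers measure 128 mm over their backs; the gripper's body (75 mm by 189 mm) begins 69 mm behind the grasp point.
Start: joints at [-1.268, 0.468, -0.012, 1.603, 0.006, 1.071, -0.056], TCP at [220.358, 611.516, 214.592] pointing down, gripper open.
Joint ranges: [-2.53, 2.53], [-0.31, 2.02], [-1.57, 1.55], [0.28, 2.44], [-1.29, 4.43], [0.15, 1.84], [-2.92, 2.92]. Speed limits (rad/s): [2.57, 2.57, 3.14, 3.14, 3.14, 3.14, 3.14].

### API

Orientations are given as [roll, pitch, yaw] about the fixed x, y, z axes, in that order (R = Rz(yaw) Ry(pitch) Rx(roll)).
In Python, from workcell import env gives the robot as it stands.
- The arm moves only by the tool step_arm, never from a script. Its arguments are lists of equal length, an entry for each row: "linear": the shift along the tool's x, y, z in cm, a list of three; "rot": the turn, a rotation vector about the tool's x, y, z in rad, a list of three; "gripper": the closure in counts, from 0 (fully open) to 255 (shut). In form: {"linear": [[tx, ty, tz], ...], "rot": [[ax, ay, az], ...], "gripper": [gripper, ...]}. A call has 1 to 20 rows; each row is the pose to reach, as a shift and turn from the pose commanded when the call began, along the tool's axes at that moment; what a row does not reach only later rows make up. A row lasts 1/12 s, in which the tool goes at most 41.7 mm and 7.16 degrees, less where a joint would pass 70% of its speed; a pose out of reach is approached as far as the arm can. A call with a gripper value outside its range is refused whole. The fingers move at their own pace and stop on an object; "force" is the grip in N (left out, the last holds). Time passes only in rows, so rows that repeat a pose let the fingers close. It gives the time, the measured TCP pose, the force, the opening and the grip force at its end, in the units of the state.
- env.state(): the state, without advancing time (a new reading comes with each control period).
- env.snapshot(name): name is "side" or "top" or "wrist"; returns (picture, depth): 480x640x3 uint8, blue, green, red; 480x640 float32, mm along the optical axis (not along the pixel's ray), 0 where there is no reading.
- env.camera_model(name): a dict with "fx", "fy", "cx", "cy" (pixels), "cam_to_world" (4x4, takes a point from camera to world coordinates); the wrist camera has in their place "T_tool_cam" (4x4, takes a point from camera to tool coordinates, whose origin is the TCP and whose axes are the flange's). Camera axes: x right, y down, z forward; pixel columns grow to the right and rows downward; lengths in mm; the calibration is good to about 2 mm. A picture is of the moment at which its call begins: read the wrist's pose just before it. camera_model takes no time and is no camera call.
- env.close_job(): hands the job in; it is judged then, once.
The state is a dict: "time_s": time; "qpos": joint angles; "qd": joint speeds; "effort": joint torques, N m; "tcp_pos": TCP position; "ee_rot": TCP orientation; "contact_force": force on the tool from outside, world axes, zero at the start; "ft_torque": the same for the moment, N m; "grip_width": finger opening in mm; "finger_force": force on a finger pad.
Only numpy, scipy, OpenCV 4.12 (cv2) and the standard library are available. Lean on these libraries where they do the work, as an engineer would, in place of code of your own. Each camera call takes 0.05 s, during which the arm holds its last target. There are 200 camera calls.

## Working session

There is one attempt and no reset: what is moved stays moved. The work goes in short steps, Python scripts to look and compute and a tool call to move; the robot and the scene stay as the last step left them, time stands still between calls to the robot, and variables do not carry over. Pictures are saved under pics/ and viewed, at most 10 in all, crops included, and the job is handed in when it is done.

Besides the shell and the picture viewer there is one more tool, called after "Call:" by a JSON object that holds its "name" and its "arguments". step_arm: Moves the arm, as the interface text tells. Its arguments: {"type":"object","properties":{"linear":{"type":"array"},"rot":{"type":"array"},"gripper":{"type":"array"},"force":{"type":"number"}},"required":["linear","rot","gripper"]}

```bash
mkdir -p pics; ls
python3 - <<'E'
from workcell import env
import cv2,numpy as np
print(env.state(), env.tcp_to_grasp)
for n in("top","side"):
    p,d=env.snapshot(n); cv2.imwrite(f"pics/{n}0.png",p); np.save(f"pics/{n}0.npy",d); print(n,env.camera_model(n))
print(env.camera_model("wrist"))
E
```

```text
pics
{'time_s': 0.0, 'qpos': array([-1.26797373,  0.46839444, -0.01156881,  1.60363038,  0.00603793,
        1.07137874, -0.05628381]), 'qd': array([ 0.000615  , -0.00057415, -0.00081538, -0.00050581, -0.00090874,
       -0.00060808, -0.0019526 ]), 'effort': array([-3.93527298e-04, -5.20567882e+01, -1.27612747e-02, -2.43754113e+01,
       -5.67112374e-02,  1.72483205e-02,  1.61411103e-04]), 'tcp_pos': array([220.22952796, 610.93396047, 213.62634464]), 'ee_rot': array([-3.13982307e+00,  1.72434111e-04,  2.79571031e+00]), 'contact_force': array([-2.51750296e-04, -1.84910523e-01,  1.01463928e+00]), 'ft_torque': array([-0.0201042 , -0.03517033,  0.02093445]), 'finger_force': 0.0, 'grip_width': 91.6369499065486} 18.700000000000003
top {'fx': 511.9734392725708, 'fy': 511.9734392725708, 'cx': 316.32923391812074, 'cy': 240.89805247734014, 'cam_to_world': array([[-2.88309978e-02, -9.94508660e-01,  1.00604662e-01,
         4.68996043e+02],
       [-9.99584132e-01,  2.86260957e-02, -3.48003541e-03,
        -5.20850015e+01],
       [ 5.81006680e-04, -1.00663156e-01, -9.94920395e-01,
         9.9
[... 324 characters left out ...]
235e-01, -4.42247874e-01,  6.58695792e-01,
        -6.29317570e+02],
       [ 2.26917241e-02, -8.39597363e-01, -5.42735068e-01,
         5.75778359e+02],
       [ 0.00000000e+00,  0.00000000e+00,  0.00000000e+00,
         1.00000000e+00]])}
{'fx': 430.41418556562667, 'fy': 430.41418556562667, 'cx': 312.8807674229515, 'cy': 240.47880490670485, 'T_tool_cam': array([[ 1.81951419e-04, -9.65670157e-01, -2.59771274e-01,
         7.41743466e+01],
       [ 9.99998659e-01,  5.98472067e-04, -1.52432343e-03,
         1.29846694e-02],
       [ 1.62745950e-03, -2.59770648e-01,  9.65668971e-01,
        -1.70116879e+02],
       [ 0.00000000e+00,  0.00000000e+00,  0.00000000e+00,
         1.00000000e+00]])}
```

View pics/top0.png

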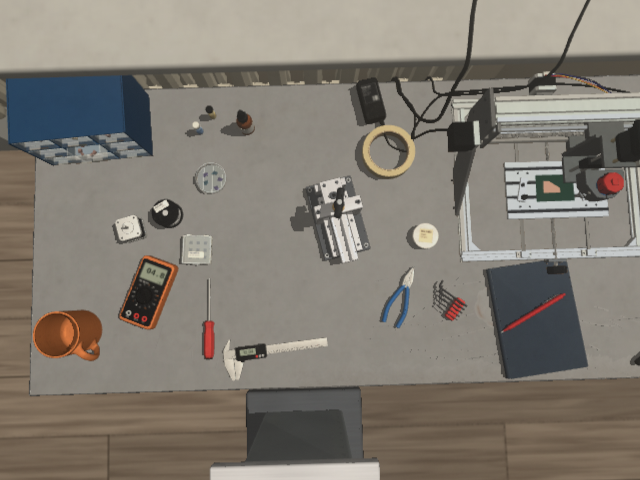

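View pics/side0.png

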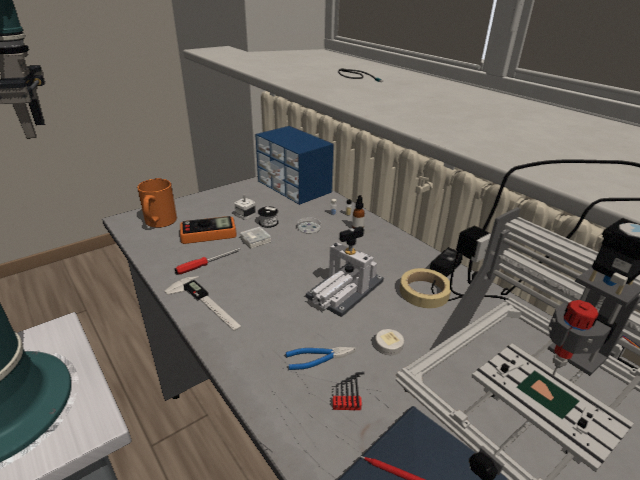

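The top view shows the jig centred near (338,218), with its open front at the lower right and the knob near (339,200). The bystanders are well clear of it. Next I'll get a coarse pose from depth.

```bash
cat > h.py <<'E'
import cv2,numpy as np
from workcell import env
from scipy.spatial.transform import Rotation as R
def T_cam(name,st=None):
    m=env.camera_model(name)
    if name!="wrist": return m,m["cam_to_world"]
    T=np.eye(4);T[:3,:3]=R.from_euler('xyz',st["ee_rot"]).as_matrix();T[:3,3]=st["tcp_pos"]
    return m,T@m["T_tool_cam"]
def cloud(m,T,d):
    v,u=np.mgrid[:480,:640]
    P=np.stack([(u-m["cx"])/m["fx"]*d,(v-m["cy"])/m["fy"]*d,d],-1)
    P=P@T[:3,:3].T+T[:3,3]; P[d<=0]=np.nan
    return P
def ray(m,T,uv,z):
    uv=np.atleast_2d(uv).astype(float)
    r=np.c_[(uv[:,0]-m["cx"])/m["fx"],(uv[:,1]-m["cy"])/m["fy"],np.ones(len(uv))]@T[:3,:3].T
    return T[:3,3]+r*((z-T[2,3])/r[:,2])[:,None]
E
python3 - <<'E'
from h import *
d=np.load("pics/top0.npy");p=cv2.imread("pics/top0.png")
m,T=T_cam("top");P=cloud(m,T,d)
w=np.zeros((480,640),bool);w[165:275,295:375]=1
print("desk z",np.nanmedian(P[280:300,280:340,2]))
z=P[...,2]
for lo,hi,n in((8,17,"plate"),(38,46,"profile"),(48,64,"bush"),(82,98,"bridge"),(115,150,"knob")):
    k=w&(z>lo)&(z<hi); q=P[k]
    r=cv2.minAreaRect(q[:,:2].astype(np.float32)); print(n,k.sum(),q.mean(0).round(1),r, np.median(q[:,2]))
cv2.imwrite("pics/c0.png",cv2.resize(p[165:275,285:385],None,fx=5,fy=5,interpolation=cv2.INTER_CUBIC))
E
```

```text
desk z 0.06989455741779693
plate 1046 [608.5 -96.1  12.5] ((618.203857421875, -120.29390716552734), (174.10931396484375, 137.43942260742188), 12.962594985961914) 12.503715367643679
profile 615 [ 579.3 -105.6   42.5] ((604.3344116210938, -99.62299346923828), (156.4342803955078, 84.9073486328125), 13.132012367248535) 42.55593551054824
bush 403 [658.9 -84.2  56.8] ((645.0792846679688, -90.24118041992188), (71.37329864501953, 85.21620178222656), 13.138778686523438) 56.69414276883049
bridge 524 [621.4 -95.7  90.3] ((622.193603515625, -96.06031036376953), (24.357194900512695, 86.173095703125), 13.024054527282715) 90.23845232742946
knob 250 [621.1 -95.5 139.5] ((621.7294311523438, -96.21282196044922), (17.47370147705078, 50.58651351928711), 87.04379272460938) 140.92158456199633
```

View pics/c0.png

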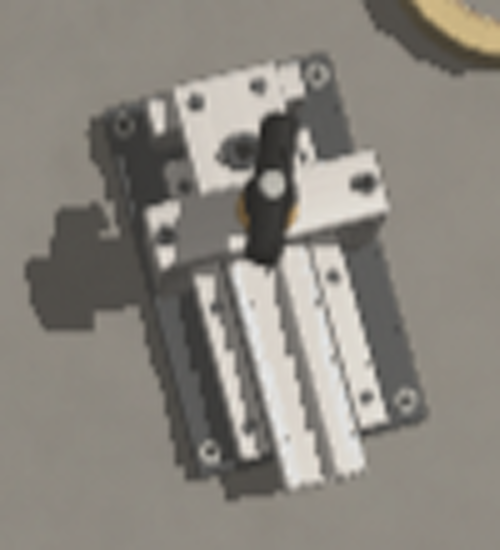

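The depth rectangles agree with each other: jig origin is about (622.2, -96.1), yaw 13.05°, and the bar lies at about -3°, so the knob angle is about 0.28 rad. Next: the profile's front end and the first move.

```bash
cat >> h.py <<'E'
import json,os
JO=np.array([622.2,-96.1]);JY=np.radians(13.05)
def j2w(x,y): c,s=np.cos(JY),np.sin(JY); return JO+[c*x-s*y,s*x+c*y]
def w2j(P): q=P[...,:2]-JO; c,s=np.cos(JY),np.sin(JY); return np.stack([c*q[...,0]+s*q[...,1],-s*q[...,0]+c*q[...,1]],-1)
def mv(cp,cyaw,gp,gyaw):
    """linear cm, rot from commanded (p,yaw) to goal, tool down"""
    c,s=np.cos(cyaw),np.sin(cyaw); d=np.array(gp)-cp
    return (np.array([c*d[0]+s*d[1],s*d[0]-c*d[1],-d[2]])/10).round(3),round(-(gyaw-cyaw),4)
E
python3 - <<'E'
from h import *
d=np.load("pics/top0.npy");m,T=T_cam("top");P=cloud(m,T,d);q=w2j(P)
k=(P[...,2]>35)&(P[...,2]<46)&(abs(q[...,1])<13)&(q[...,0]<-12)&(q[...,0]>-130)
print(np.sort(q[k][:,0])[:12].round(1), q[k].mean(0), np.percentile(q[k][:,1],[1,99]))
k=(P[...,2]>8)&(P[...,2]<17)&(abs(q[...,1])<60)&(abs(q[...,0])<130)
print("plate",np.percentile(q[k],[1,99],axis=0))
k=(P[...,2]>125)&(np.hypot(*np.moveaxis(q,-1,0))<40); a=P[k][:,:2]
print("knob",a.mean(0),cv2.minAreaRect(a.astype(np.float32)))
g=j2w(-125,0);print(g,mv([220.358,611.516,214.6],2.7957,[*g,215],JY+np.pi))
E
```

```text
[-96.4 -96.4 -96.4 -96.2 -96.1 -95.8 -95.6 -95.4 -95.3 -95.  -94.7 -94.3] [-55.06535386  -0.11161697] [-12.84469831  12.79591171]
plate [[-82.3503494  -45.50687918]
 [ 66.33169743  45.78545957]]
knob [621.03795478 -95.44682149] ((622.0877685546875, -94.82273864746094), (14.867688179016113, 50.90658950805664), 80.52555084228516)
[ 500.42832663 -124.32515836] (array([-5.1296e+01, -5.9731e+01, -4.0000e-02]), np.float64(-0.5737))
```

Call:
{"name": "step_arm", "arguments": {"linear": [[-51.3, -59.73, 0], [-51.3, -59.73, 0], [-51.3, -59.73, 0], [-51.3, -59.73, 0], [-51.3, -59.73, 0], [-51.3, -59.73, 0], [-51.3, -59.73, 0], [-51.3, -59.73, 0], [-51.3, -59.73, 0], [-51.3, -59.73, 0], [-51.3, -59.73, 0], [-51.3, -59.73, 0], [-51.3, -59.73, 0], [-51.3, -59.73, 0], [-51.3, -59.73, 0], [-51.3, -59.73, 0], [-51.3, -59.73, 0], [-51.3, -59.73, 0], [-51.3, -59.73, 0], [-51.3, -59.73, 0]], "rot": [[0, 0, -0.574], [0, 0, -0.574], [0, 0, -0.574], [0, 0, -0.574], [0, 0, -0.574], [0, 0, -0.574], [0, 0, -0.574], [0, 0, -0.574], [0, 0, -0.574], [0, 0, -0.574], [0, 0, -0.574], [0, 0, -0.574], [0, 0, -0.574], [0, 0, -0.574], [0, 0, -0.574], [0, 0, -0.574], [0, 0, -0.574], [0, 0, -0.574], [0, 0, -0.574], [0, 0, -0.574]], "gripper": [255, 255, 255, 255, 255, 255, 255, 255, 255, 255, 255, 255, 255, 255, 255, 255, 255, 255, 255, 255], "force": 20}}

```text
time_s: 1.77
tcp_pos: [501.6, -132.2, 214.8]
ee_rot: [-3.137, 0.001, -2.923]
contact_force: [-1.6, 0.1, 0.2]
grip_width: 0.5
finger_force: 0.0
```

Call:
{"name": "step_arm", "arguments": {"linear": [[0, 0, 0], [0, 0, 0], [0, 0, 0], [0, 0, 0], [0, 0, 0], [0, 0, 0]], "rot": [[0, 0, 0], [0, 0, 0], [0, 0, 0], [0, 0, 0], [0, 0, 0], [0, 0, 0]], "gripper": [255, 255, 255, 255, 255, 255]}}

```text
time_s: 2.27
tcp_pos: [500.5, -123.4, 214.7]
ee_rot: [3.141, 0.0, -2.912]
contact_force: [-0.2, 0.2, 0.0]
grip_width: 0.3
finger_force: 0.0
```

Run:
```python
from h import *
s=env.state();p,d=env.snapshot("wrist");cv2.imwrite("pics/w1.png",p)
print(s['time_s'],s['tcp_pos'],s['ee_rot'],s['qpos'][6],s['ft_torque'],s['contact_force'])
m,T=T_cam("wrist",s);P=cloud(m,T,d);q=w2j(P);z=P[...,2]
near=np.hypot(q[...,0],q[...,1])<120
for lo,hi,n,mask in((87,93,"bridge",near&(abs(q[...,0])<20)),(125,150,"knob",np.hypot(q[...,0],q[...,1])<40),(38,46,"prof",near&(abs(q[...,1])<18)&(q[...,0]<-14)),(24,31,"rails",near&(abs(q[...,1])>15)&(q[...,0]<-20)&(abs(q[...,1])<32))):
    k=mask&(z>lo)&(z<hi);a=q[k].astype(np.float32)
    print(n,k.sum(),np.median(z[k]) if k.any() else 0, cv2.minAreaRect(a) if k.any() else 0, np.percentile(a,[.5,99.5],axis=0).round(1) if k.any() else 0)
```

```text
2.2667 [ 500.46301062 -123.38918936  214.7268305 ] [ 3.14132602e+00  3.36878709e-04 -2.91184922e+00] 2.0885016983972293 [0.04718768 0.01572749 0.07080148] [-0.18131524  0.1584891   0.01106551]
bridge 11 90.52309763683928 ((-12.524323463439941, 1.1382224559783936), (2.8789968490600586, 0.7826279401779175), 0.17687499523162842) [[-14.    0.7]
 [-11.1   1.5]]
knob 490 141.06547366724405 ((9.488909721374512, -2.856924057006836), (12.99880313873291, 26.845680236816406), 64.79400634765625) [[-1.7 -9.2]
 [21.7  6.3]]
prof 832 41.87422214757646 ((-84.7046127319336, 1.8060722351074219), (29.67104148864746, 28.025041580200195), 89.86063385009766) [[-98.5 -13. ]
 [-71.   16.5]]
rails 615 27.80620114541489 ((-78.7164077758789, 2.025972366333008), (57.84559631347656, 39.04970169067383), 88.42364501953125) [[-82.9 -26.9]
 [-60.1  30.5]]
```

View pics/w1.png

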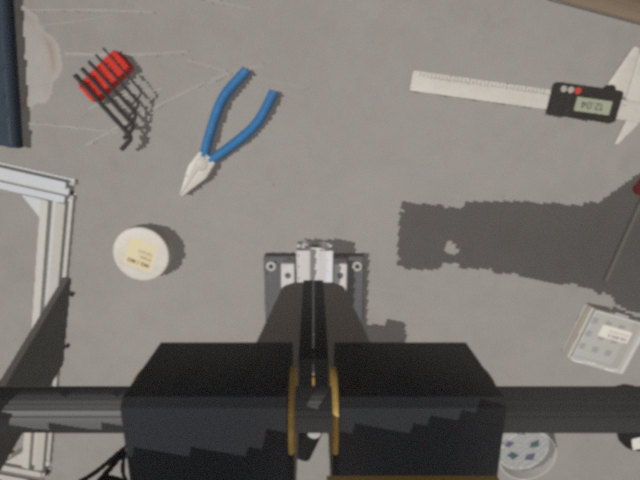

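The wrist view shows the profile's front end at (315,245) between the rails. Its front is at about jig x -97.5, and all heights agree. I'll go down in front of it to tip z 31, above the rails, and then push.

Call:
{"name": "step_arm", "arguments": {"linear": [[0, 0, 4], [0, 0, 8], [0, 0, 12], [0, 0, 15.5], [0, 0, 17.5], [0, 0, 18.3], [0, 0, 18.3], [0, 0, 18.3], [-0.3, 0, 18.3], [-0.6, 0, 18.3], [-0.9, 0, 18.3], [-1.2, 0, 18.3]], "rot": [[0, 0, 0], [0, 0, 0], [0, 0, 0], [0, 0, 0], [0, 0, 0], [0, 0, 0], [0, 0, 0], [0, 0, 0], [0, 0, 0], [0, 0, 0], [0, 0, 0], [0, 0, 0]], "gripper": [255, 255, 255, 255, 255, 255, 255, 255, 255, 255, 255, 255]}}

```text
time_s: 3.32
tcp_pos: [513.4, -121.5, 32.7]
ee_rot: [-3.141, 0.002, -2.913]
contact_force: [0.8, -0.4, 0.0]
grip_width: 0.5
finger_force: 0.0
```

Call:
{"name": "step_arm", "arguments": {"linear": [[-0.3, 0, 0], [-0.6, 0, 0], [-0.9, 0, 0], [-1.2, 0, 0], [-1.5, 0, 0], [-1.8, 0, 0], [-2, 0, 0], [-2.2, 0, 0], [-2.4, 0, 0], [-2.4, 0, 0]], "rot": [[0, 0, 0], [0, 0, 0], [0, 0, 0], [0, 0, 0], [0, 0, 0], [0, 0, 0], [0, 0, 0], [0, 0, 0], [0, 0, 0], [0, 0, 0]], "gripper": [255, 255, 255, 255, 255, 255, 255, 255, 255, 255]}}

```text
time_s: 4.15
tcp_pos: [536.1, -116.0, 31.6]
ee_rot: [-3.141, 0.001, -2.913]
contact_force: [-0.2, 0.3, -0.3]
grip_width: 0.3
finger_force: 0.0
```

Run:
```python
from h import *
s=env.state();print(s['tcp_pos'],w2j(s['tcp_pos']),s['contact_force'],s['ft_torque'])
```

```text
[ 536.13253909 -116.01961743   31.58680065] [-8.83425047e+01  2.89805300e-02] [-0.20493863  0.29040308 -0.2732987 ] [0.00860893 0.00404424 0.03869934]
```

Call:
{"name": "step_arm", "arguments": {"linear": [[-0.1, 0, 0], [-0.2, 0, 0], [-0.3, 0, 0]], "rot": [[0, 0, 0], [0, 0, 0], [0, 0, 0]], "gripper": [255, 255, 255]}}

```text
time_s: 4.4
tcp_pos: [538.4, -115.5, 31.6]
ee_rot: [3.142, -0.0, -2.914]
contact_force: [-0.2, 0.1, -0.7]
grip_width: 0.3
finger_force: 0.2
```

Call:
{"name": "step_arm", "arguments": {"linear": [[-0.1, 0, 0], [-0.2, 0, 0]], "rot": [[0, 0, 0], [0, 0, 0]], "gripper": [255, 255]}}

```text
time_s: 4.57
tcp_pos: [539.1, -115.3, 31.4]
ee_rot: [3.141, -0.003, -2.914]
contact_force: [-7.1, -1.1, 4.1]
grip_width: 0.2
finger_force: 3.1
```

Call:
{"name": "step_arm", "arguments": {"linear": [[-0.1, 0, 0], [-0.1, 0, 0], [-0.1, 0, 0]], "rot": [[0, 0, 0], [0, 0, 0], [0, 0, 0]], "gripper": [255, 255, 255]}}

```text
time_s: 4.82
tcp_pos: [539.2, -115.3, 31.4]
ee_rot: [3.14, -0.004, -2.914]
contact_force: [-5.9, -2.3, 5.8]
grip_width: 0.2
finger_force: 3.2
```

Run:
```python
from h import *
s=env.state();print(s['tcp_pos'],w2j(s['tcp_pos']),s['contact_force'])
```

```text
[ 539.15516976 -115.30827306   31.35691854] [-8.52373159e+01  3.94394549e-02] [-5.94155621 -2.344698    5.80751811]
```

Run:
```python
from h import *
d=np.load("pics/top0.npy");p=cv2.imread("pics/top0.png");m,T=T_cam("top");P=cloud(m,T,d);q=w2j(P)
for lo in(134,137,139):
    k=(P[...,2]>lo)&(P[...,2]<146)&(np.hypot(q[...,0],q[...,1])<40);a=P[k][:,:2].astype(np.float32)
    c,(_),an=cv2.minAreaRect(a); e,v=np.linalg.eigh(np.cov(a.T)); print(lo,k.sum(),a.mean(0),cv2.minAreaRect(a),np.degrees(np.arctan2(v[1,1],v[0,1])))
g=j2w(-83,0)
print(mv([*g,31.6],JY+np.pi,[*JO,185],np.pi+np.radians(-6)))
```

```text
134 226 [621.7212  -95.63843] ((621.93310546875, -95.77847290039062), (13.020523071289062, 50.83004379272461), 81.6173324584961) 171.2556610865849
137 221 [621.8269   -95.725746] ((621.9442749023438, -95.69551849365234), (12.788104057312012, 50.8577995300293), 81.250732421875) 171.43113050384798
139 197 [621.6267  -95.51089] ((621.970947265625, -95.52137756347656), (12.639612197875977, 50.76289749145508), 82.41004180908203) 172.11781444554748
(array([ -8.3 ,   0.  , -15.34]), np.float64(0.3325))
```

Call:
{"name": "step_arm", "arguments": {"linear": [[1, 0, 0], [2, 0, 0], [4, 0, 0], [5, 0, -2], [5, 0, -6], [5, 0, -10], [5, 0, -14], [5, 0, -17], [5, 0, -18.5], [5, 0, -18.5], [5, 0, -18.5], [5, 0, -18.5], [5, 0, -18.5]], "rot": [[0, 0, 0], [0, 0, 0], [0, 0, 0], [0, 0, 0], [0, 0, 0], [0, 0, 0], [0, 0, 0], [0, 0, 0], [0, 0, 0], [0, 0, 0], [0, 0, 0], [0, 0, 0], [0, 0, 0]], "gripper": [255, 255, 255, 255, 0, 0, 0, 0, 0, 0, 0, 0, 0]}}

```text
time_s: 5.9
tcp_pos: [491.6, -125.9, 215.0]
ee_rot: [3.141, -0.003, -2.913]
contact_force: [-0.3, 0.1, 0.4]
grip_width: 58.4
finger_force: 0.0
```

Run:
```python
from h import *
s=env.state();p,d=env.snapshot("wrist");cv2.imwrite("pics/w2.png",p)
print(s['time_s'],s['tcp_pos'],w2j(s['tcp_pos']),s['ee_rot'],s['qpos'][6])
m,T=T_cam("wrist",s);P=cloud(m,T,d);q=w2j(P);z=P[...,2]
k=(z>38)&(z<46)&(abs(q[...,1])<13)&(q[...,0]<-14)&(q[...,0]>-130);print("front",np.sort(q[k][:,0])[:30:3].round(1))
k=(z>24)&(z<31)&(abs(q[...,1])>18)&(abs(q[...,1])<28)&(q[...,0]<-14)&(q[...,0]>-130);print("rail front",np.sort(q[k][:,0])[:30:3].round(1))
k=(z>134)&(z<147)&(np.hypot(q[...,0],q[...,1])<40);a=P[k][:,:2].astype(np.float32)
if k.any():
    e,v=np.linalg.eigh(np.cov(a.T)); print(k.sum(),np.median(z[k]),a.mean(0),cv2.minAreaRect(a),np.degrees(np.arctan2(v[1,1],v[0,1])))
```

```text
5.9 [ 491.58768365 -125.94596481  215.03967855] [-133.97829927    0.41728188] [ 3.14074019e+00 -2.55542292e-03 -2.91349575e+00] 2.09406460149909
front [-77.5 -77.  -77.  -76.9 -76.9 -76.7 -76.7 -76.6 -76.5 -76.5]
rail front [-83.1 -82.9 -82.8 -82.8 -82.7 -82.7 -82.6 -82.5 -82.5 -82.4]
807 141.02966513187363 [627.22345  -96.857445] ((627.4674682617188, -95.9208984375), (13.375237464904785, 36.42239761352539), 81.44757843017578) 169.06658855254202
```

View pics/w2.png

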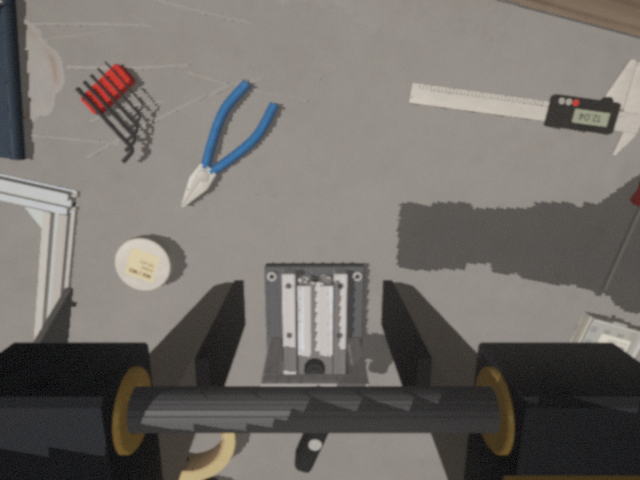

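The retreat view shows the profile front 5.8 mm behind the rail fronts. The spec gives 6 mm when home, so it is home. The bar yaw is about -8.3°. Now I'll go above the knob.

Call:
{"name": "step_arm", "arguments": {"linear": [[-4, 0, 0], [-8, 0, 0], [-11, 0, 1], [-13, 0, 3], [-13.3, 0, 4.5], [-13.3, 0, 4.5], [-13.3, 0, 4.5], [-13.3, 0, 4.5], [-13.3, 0, 4.5], [-13.3, 0, 4.5]], "rot": [[0, 0, 0.1], [0, 0, 0.2], [0, 0, 0.3], [0, 0, 0.373], [0, 0, 0.373], [0, 0, 0.373], [0, 0, 0.373], [0, 0, 0.373], [0, 0, 0.373], [0, 0, 0.373]], "gripper": [110, 110, 110, 110, 110, 110, 110, 110, 110, 110], "force": 60}}

```text
time_s: 6.78
tcp_pos: [622.1, -96.7, 173.0]
ee_rot: [3.141, 0.002, 2.996]
contact_force: [0.2, -0.8, -0.4]
grip_width: 52.0
finger_force: 0.0
```

Run:
```python
from h import *
s=env.state();p,d=env.snapshot("wrist");
print(s['time_s'],s['tcp_pos'],np.degrees(s['ee_rot']),s['qpos'][6],s['grip_width'])
cv2.imwrite("pics/w3.png",p)
m,T=T_cam("wrist",s);P=cloud(m,T,d);q=w2j(P);z=P[...,2]
k=(z>134)&(z<147)&(np.hypot(q[...,0],q[...,1])<40);a=P[k][:,:2].astype(np.float32)
e,v=np.linalg.eigh(np.cov(a.T)); print(k.sum(),np.median(z[k]),cv2.minAreaRect(a),np.degrees(np.arctan2(v[1,1],v[0,1])))
```

```text
6.7833 [622.12018744 -96.71842558 173.00786183] [1.79967247e+02 1.06192948e-01 1.71660952e+02] 1.7320155427493256 52.0106366957357
2508 140.93204201529477 ((619.3663940429688, -94.36896514892578), (12.977848052978516, 51.00543212890625), 81.4300537109375) 171.53008803466454
```

View pics/w3.png

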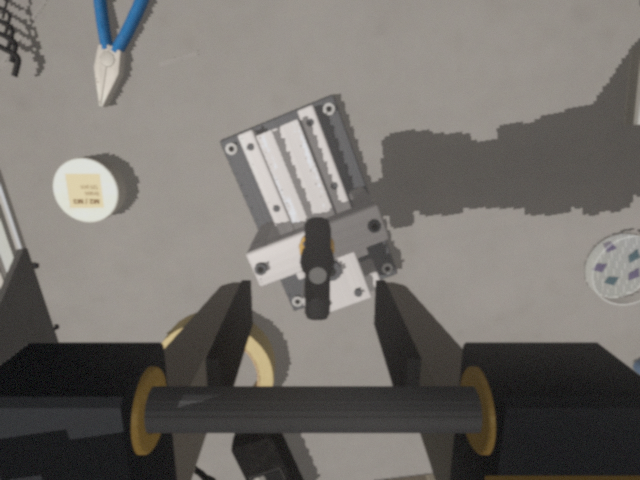

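The bar runs vertically at columns 305–330, with the finger gap centred at about 313. The yaw matches, and a lateral fix of about 0.5–1 mm is enough. Descending now.

Call:
{"name": "step_arm", "arguments": {"linear": [[0.08, 0.06, 1.5], [0.08, 0.06, 3], [0.08, 0.06, 4], [0.08, 0.06, 4.5], [0.08, 0.06, 4.8], [0.08, 0.06, 4.8], [0.08, 0.06, 4.8], [0.08, 0.06, 4.8], [0.08, 0.06, 4.8]], "rot": [[0, 0, 0], [0, 0, 0], [0, 0, 0], [0, 0, 0], [0, 0, 0], [0, 0, 0], [0, 0, 0], [0, 0, 0], [0, 0, 0]], "gripper": [110, 110, 110, 110, 110, 110, 110, 110, 110]}}

```text
time_s: 7.58
tcp_pos: [622.0, -95.4, 124.3]
ee_rot: [3.141, 0.001, 2.997]
contact_force: [0.5, -0.5, 0.5]
grip_width: 52.2
finger_force: 0.0
```

Run:
```python
from h import *
s=env.state();print(s['tcp_pos'],np.degrees(s['ee_rot']),s['contact_force'],s['ft_torque'])
```

```text
[621.98983898 -95.42962495 124.26546246] [1.79991079e+02 6.87335282e-02 1.71698126e+02] [ 0.52418145 -0.51495551  0.46397882] [0.01255558 0.00803107 0.03103055]
```

Close at 60 N.

Call:
{"name": "step_arm", "arguments": {"linear": [[0, 0, 0], [0, 0, 0], [0, 0, 0], [0, 0, 0], [0, 0, 0], [0, 0, 0], [0, 0, 0], [0, 0, 0], [0, 0, 0]], "rot": [[0, 0, 0], [0, 0, 0], [0, 0, 0], [0, 0, 0], [0, 0, 0], [0, 0, 0], [0, 0, 0], [0, 0, 0], [0, 0, 0]], "gripper": [255, 255, 255, 255, 255, 255, 255, 255, 255], "force": 60}}

```text
time_s: 8.33
tcp_pos: [621.6, -94.5, 123.6]
ee_rot: [3.141, -0.0, 2.997]
contact_force: [-0.2, 3.6, 0.4]
grip_width: 12.7
finger_force: 60.0
```

```bash
cat > r.py <<'E'
from h import *
s=env.state()
F=s['contact_force'];a=-s['ee_rot'][2]
print(s['time_s'],s['tcp_pos'].round(2),"yaw %.2f roll/pitch"%np.degrees(s['ee_rot'][2]),np.degrees(s['ee_rot'][:2]).round(2),"F",F.round(1),"M",s['ft_torque'].round(3),"w %.1f"%s['grip_width'],"q7 %.2f"%s['qpos'][6],"eff7 %.3f"%s['effort'][6])
E
python3 r.py
```

```text
8.3333 [621.64 -94.49 123.56] yaw 171.73 roll/pitch [ 1.7995e+02 -1.0000e-02] F [-0.2  3.6  0.4] M [ 0.668  0.005 -0.067] w 12.7 q7 1.75 eff7 0.064
```

Call:
{"name": "step_arm", "arguments": {"linear": [[0, 0.08, 0], [0, 0.08, 0.006], [0, 0.08, 0.013], [0, 0.08, 0.02], [0, 0.08, 0.026], [0, 0.08, 0.032], [0, 0.08, 0.038]], "rot": [[0, 0, 0], [0, 0, 0.05], [0, 0, 0.1], [0, 0, 0.15], [0, 0, 0.2], [0, 0, 0.25], [0, 0, 0.3]], "gripper": [255, 255, 255, 255, 255, 255, 255]}}

```text
time_s: 8.92
tcp_pos: [621.6, -94.5, 123.2]
ee_rot: [-3.141, 0.0, 2.695]
contact_force: [0.3, 1.4, -0.2]
grip_width: 12.7
finger_force: 60.0
```

```bash
python3 r.py
```

```text
8.9167 [621.64 -94.51 123.21] yaw 154.44 roll/pitch [-179.98    0.  ] F [ 0.3  1.4 -0.2] M [0.299 0.01  0.312] w 12.7 q7 1.49 eff7 0.282
```

Call:
{"name": "step_arm", "arguments": {"linear": [[0, 0.02, 0.006], [0, 0.02, 0.013], [0, 0.02, 0.019], [0, 0.02, 0.025], [0, 0.02, 0.032], [0, 0.02, 0.038], [0, 0.02, 0.045], [0, 0.02, 0.051], [0, 0.02, 0.057], [0, 0.02, 0.064]], "rot": [[0, 0, 0.05], [0, 0, 0.1], [0, 0, 0.15], [0, 0, 0.2], [0, 0, 0.25], [0, 0, 0.3], [0, 0, 0.35], [0, 0, 0.4], [0, 0, 0.45], [0, 0, 0.5]], "gripper": [255, 255, 255, 255, 255, 255, 255, 255, 255, 255]}}

```text
time_s: 9.75
tcp_pos: [621.6, -94.6, 122.6]
ee_rot: [-3.141, 0.0, 2.195]
contact_force: [0.9, 1.7, -0.1]
grip_width: 12.6
finger_force: 60.0
```

```bash
python3 r.py
```

```text
9.75 [621.63 -94.58 122.58] yaw 125.78 roll/pitch [-1.7997e+02  2.0000e-02] F [ 0.9  1.7 -0.1] M [0.226 0.037 0.211] w 12.6 q7 1.07 eff7 0.278
```

Call:
{"name": "step_arm", "arguments": {"linear": [[0, 0, 0.006], [0, 0, 0.013], [0, 0, 0.019], [0, 0, 0.025]], "rot": [[0, 0, 0.05], [0, 0, 0.1], [0, 0, 0.15], [0, 0, 0.2]], "gripper": [255, 255, 255, 255]}}

```text
time_s: 10.08
tcp_pos: [621.6, -94.6, 122.3]
ee_rot: [-3.141, 0.0, 1.995]
contact_force: [0.7, 0.6, 0.2]
grip_width: 12.5
finger_force: 60.0
```

```bash
python3 r.py
```

```text
10.0833 [621.63 -94.58 122.35] yaw 114.32 roll/pitch [-1.7997e+02  2.0000e-02] F [0.7 0.6 0.2] M [ 0.172 -0.019  0.293] w 12.5 q7 0.90 eff7 0.276
```

Call:
{"name": "step_arm", "arguments": {"linear": [[0, 0, 0.006], [0, 0, 0.013], [0, 0, 0.019], [0, 0, 0.025]], "rot": [[0, 0, 0.05], [0, 0, 0.1], [0, 0, 0.15], [0, 0, 0.2]], "gripper": [255, 255, 255, 255]}}

```text
time_s: 10.42
tcp_pos: [621.6, -94.6, 122.1]
ee_rot: [-3.141, 0.0, 1.795]
contact_force: [0.1, 0.2, -0.1]
grip_width: 12.7
finger_force: 60.0
```

```bash
python3 r.py
```

```text
10.4167 [621.61 -94.59 122.12] yaw 102.86 roll/pitch [-1.7997e+02  3.0000e-02] F [ 0.1  0.2 -0.1] M [0.161 0.041 0.265] w 12.7 q7 0.73 eff7 0.274
```

Joint 7 effort is a clean signal, with a free baseline of about 0.275. I'll continue in 0.3 rad steps.

Call:
{"name": "step_arm", "arguments": {"linear": [[0, 0, 0.006], [0, 0, 0.013], [0, 0, 0.019], [0, 0, 0.025], [0, 0, 0.032], [0, 0, 0.038]], "rot": [[0, 0, 0.05], [0, 0, 0.1], [0, 0, 0.15], [0, 0, 0.2], [0, 0, 0.25], [0, 0, 0.3]], "gripper": [255, 255, 255, 255, 255, 255]}}

```text
time_s: 10.92
tcp_pos: [621.6, -94.6, 121.7]
ee_rot: [-3.141, 0.001, 1.495]
contact_force: [-0.7, 0.7, 0.2]
grip_width: 12.3
finger_force: 60.0
```

```bash
python3 r.py
```

```text
10.9167 [621.59 -94.62 121.72] yaw 85.67 roll/pitch [-1.7998e+02  4.0000e-02] F [-0.7  0.7  0.2] M [0.118 0.096 0.253] w 12.3 q7 0.48 eff7 0.274
```

Call:
{"name": "step_arm", "arguments": {"linear": [[0, 0, 0.006], [0, 0, 0.013], [0, 0, 0.019], [0, 0, 0.025], [0, 0, 0.032], [0, 0, 0.038]], "rot": [[0, 0, 0.05], [0, 0, 0.1], [0, 0, 0.15], [0, 0, 0.2], [0, 0, 0.25], [0, 0, 0.3]], "gripper": [255, 255, 255, 255, 255, 255]}}

```text
time_s: 11.42
tcp_pos: [621.5, -94.6, 121.3]
ee_rot: [-3.141, 0.001, 1.195]
contact_force: [0.2, 0.4, 0.2]
grip_width: 12.4
finger_force: 60.0
```

```bash
python3 r.py
```

```text
11.4167 [621.53 -94.62 121.32] yaw 68.49 roll/pitch [-1.7998e+02  4.0000e-02] F [0.2 0.4 0.2] M [0.138 0.14  0.257] w 12.4 q7 0.22 eff7 0.274
```

Call:
{"name": "step_arm", "arguments": {"linear": [[0, 0, 0.006], [0, 0, 0.013], [0, 0, 0.019], [0, 0, 0.025], [0, 0, 0.032], [0, 0, 0.038]], "rot": [[0, 0, 0.05], [0, 0, 0.1], [0, 0, 0.15], [0, 0, 0.2], [0, 0, 0.25], [0, 0, 0.3]], "gripper": [255, 255, 255, 255, 255, 255]}}

```text
time_s: 11.92
tcp_pos: [621.5, -94.6, 120.9]
ee_rot: [-3.141, 0.001, 0.895]
contact_force: [0.2, 0.5, 0.1]
grip_width: 12.1
finger_force: 60.0
```

```bash
python3 r.py
```

```text
11.9167 [621.52 -94.59 120.94] yaw 51.30 roll/pitch [-1.7999e+02  5.0000e-02] F [0.2 0.5 0.1] M [0.181 0.171 0.253] w 12.1 q7 -0.03 eff7 0.275
```

Call:
{"name": "step_arm", "arguments": {"linear": [[0, 0, 0.006], [0, 0, 0.013], [0, 0, 0.019], [0, 0, 0.025], [0, 0, 0.032], [0, 0, 0.038]], "rot": [[0, 0, 0.05], [0, 0, 0.1], [0, 0, 0.15], [0, 0, 0.2], [0, 0, 0.25], [0, 0, 0.3]], "gripper": [255, 255, 255, 255, 255, 255]}}

```text
time_s: 12.42
tcp_pos: [621.5, -94.6, 120.6]
ee_rot: [3.142, 0.001, 0.595]
contact_force: [-1.0, 1.6, 0.4]
grip_width: 12.4
finger_force: 60.0
```

```bash
python3 r.py
```

```text
12.4167 [621.5  -94.59 120.57] yaw 34.10 roll/pitch [1.8e+02 5.0e-02] F [-1.   1.6  0.4] M [0.052 0.218 0.273] w 12.4 q7 -0.28 eff7 0.278
```

Call:
{"name": "step_arm", "arguments": {"linear": [[0, 0, 0.006], [0, 0, 0.013], [0, 0, 0.019], [0, 0, 0.025], [0, 0, 0.032], [0, 0, 0.038]], "rot": [[0, 0, 0.05], [0, 0, 0.1], [0, 0, 0.15], [0, 0, 0.2], [0, 0, 0.25], [0, 0, 0.3]], "gripper": [255, 255, 255, 255, 255, 255]}}

```text
time_s: 12.92
tcp_pos: [621.5, -94.5, 120.2]
ee_rot: [3.141, 0.001, 0.295]
contact_force: [-0.8, 1.5, 0.9]
grip_width: 12.7
finger_force: 60.0
```

```bash
python3 r.py
```

```text
12.9167 [621.47 -94.55 120.22] yaw 16.92 roll/pitch [1.7999e+02 5.0000e-02] F [-0.8  1.5  0.9] M [0.207 0.275 0.237] w 12.7 q7 -0.54 eff7 0.277
```

Call:
{"name": "step_arm", "arguments": {"linear": [[0, 0, 0.006], [0, 0, 0.013], [0, 0, 0.019], [0, 0, 0.025], [0, 0, 0.032], [0, 0, 0.038]], "rot": [[0, 0, 0.05], [0, 0, 0.1], [0, 0, 0.15], [0, 0, 0.2], [0, 0, 0.25], [0, 0, 0.3]], "gripper": [255, 255, 255, 255, 255, 255]}}

```text
time_s: 13.42
tcp_pos: [621.4, -94.5, 119.9]
ee_rot: [3.141, 0.001, -0.005]
contact_force: [-0.4, 1.3, 2.0]
grip_width: 12.6
finger_force: 60.0
```

```bash
python3 r.py
```

```text
13.4167 [621.44 -94.52 119.94] yaw -0.26 roll/pitch [1.7998e+02 5.0000e-02] F [-0.4  1.3  2. ] M [0.215 0.341 0.247] w 12.6 q7 -0.80 eff7 0.260
```

Call:
{"name": "step_arm", "arguments": {"linear": [[0, 0, 0.006], [0, 0, 0.013], [0, 0, 0.019], [0, 0, 0.025]], "rot": [[0, 0, 0.05], [0, 0, 0.1], [0, 0, 0.15], [0, 0, 0.2]], "gripper": [255, 255, 255, 255]}}

```text
time_s: 13.75
tcp_pos: [621.5, -94.5, 119.8]
ee_rot: [3.141, 0.001, -0.205]
contact_force: [-1.9, 1.1, 1.6]
grip_width: 12.2
finger_force: 60.0
```

```bash
python3 r.py
```

```text
13.75 [621.46 -94.5  119.76] yaw -11.72 roll/pitch [1.7998e+02 5.0000e-02] F [-1.9  1.1  1.6] M [0.262 0.467 0.345] w 12.2 q7 -0.97 eff7 0.248
```

Call:
{"name": "step_arm", "arguments": {"linear": [[0, 0, 0.006], [0, 0, 0.013], [0, 0, 0.019], [0, 0, 0.025]], "rot": [[0, 0, 0.05], [0, 0, 0.1], [0, 0, 0.15], [0, 0, 0.2]], "gripper": [255, 255, 255, 255]}}

```text
time_s: 14.08
tcp_pos: [621.5, -94.5, 119.6]
ee_rot: [3.141, 0.001, -0.405]
contact_force: [-0.2, 1.6, 1.8]
grip_width: 12.8
finger_force: 60.0
```

```bash
python3 r.py
```

```text
14.0833 [621.46 -94.53 119.6 ] yaw -23.18 roll/pitch [1.7997e+02 4.0000e-02] F [-0.2  1.6  1.8] M [0.282 0.394 0.315] w 12.8 q7 -1.15 eff7 0.238
```

```bash
cat > a.py <<'E'
from h import *
L=[];E=[]
for i in range(6):
    s=env.state();L.append(np.r_[s['contact_force'],s['ft_torque']]);E.append(s['effort'][4:]);env.snapshot("wrist") if i<5 else 0
print(s['time_s'],s['tcp_pos'].round(2),"yaw %.2f"%np.degrees(s['ee_rot'][2]),"mean",np.mean(L,0).round(3),"sd",np.std(L,0).round(3)[3:]);print(np.array(E).round(3).tolist(),np.array(L)[:,5].round(3))
E
python3 a.py
```

```text
14.3333 [621.49 -94.49 119.54] yaw -23.03 mean [-2.112  1.718  3.164  0.338  0.603  0.2  ] sd [0.055 0.106 0.077]
[[-0.12, -0.691, 0.238], [-0.193, -0.87, -0.304], [-0.279, -0.789, -0.546], [-0.293, -0.814, -0.274], [-0.324, -0.849, -0.183], [-0.364, -0.887, -0.165]] [0.315 0.3   0.16  0.136 0.127 0.164]
```

Call:
{"name": "step_arm", "arguments": {"linear": [[0, 0, 0.006], [0, 0, 0.013], [0, 0, 0.019], [0, 0, 0.025]], "rot": [[0, 0, 0.05], [0, 0, 0.1], [0, 0, 0.15], [0, 0, 0.2]], "gripper": [255, 255, 255, 255]}}

```text
time_s: 14.67
tcp_pos: [621.5, -94.5, 119.4]
ee_rot: [3.142, 0.001, -0.604]
contact_force: [-3.4, 1.4, 4.9]
grip_width: 12.9
finger_force: 60.1
```

```bash
python3 r.py;python3 a.py
```

```text
14.6667 [621.47 -94.5  119.37] yaw -34.63 roll/pitch [1.8e+02 3.0e-02] F [-3.4  1.4  4.9] M [0.304 0.741 0.369] w 12.9 q7 -1.32 eff7 0.226
14.9167 [621.5  -94.45 119.35] yaw -34.50 mean [-3.194  1.552  5.206  0.407  0.805  0.241] sd [0.077 0.046 0.066]
[[-0.377, -1.039, 0.226], [-0.423, -1.166, -0.38], [-0.449, -1.038, -0.528], [-0.418, -1.011, -0.27], [-0.416, -1.005, -0.214], [-0.457, -1.038, -0.2]] [0.369 0.272 0.226 0.222 0.19  0.17 ]
```

Touch shows at about yaw +15°: the moment rises, and the effort and Fz both have a knee there. I'll collect more samples on the slope, without commanding any descent.

Call:
{"name": "step_arm", "arguments": {"linear": [[0, 0, 0], [0, 0, 0], [0, 0, 0], [0, 0, 0.005]], "rot": [[0, 0, 0.05], [0, 0, 0.1], [0, 0, 0.15], [0, 0, 0.2]], "gripper": [255, 255, 255, 255]}}

```text
time_s: 15.25
tcp_pos: [621.5, -94.5, 119.2]
ee_rot: [3.141, 0.0, -0.804]
contact_force: [-2.9, 1.0, 4.4]
grip_width: 12.1
finger_force: 60.1
```

```bash
python3 r.py;python3 a.py
```

```text
15.25 [621.49 -94.47 119.22] yaw -46.09 roll/pitch [1.7999e+02 3.0000e-02] F [-2.9  1.   4.4] M [0.368 0.788 0.328] w 12.1 q7 -1.50 eff7 0.216
15.5 [621.51 -94.47 119.19] yaw -45.97 mean [-2.967  1.337  4.709  0.439  0.813  0.239] sd [0.055 0.038 0.058]
[[-0.42, -1.063, 0.216], [-0.464, -1.183, -0.396], [-0.485, -1.062, -0.545], [-0.456, -1.036, -0.285], [-0.473, -1.043, -0.232], [-0.511, -1.075, -0.21]] [0.328 0.299 0.23  0.201 0.223 0.154]
```

Call:
{"name": "step_arm", "arguments": {"linear": [[0, 0, 0.005], [0, 0, 0.01], [0, 0, 0.01], [0, 0, 0.01]], "rot": [[0, 0, 0.05], [0, 0, 0.1], [0, 0, 0.15], [0, 0, 0.2]], "gripper": [255, 255, 255, 255]}}

```text
time_s: 15.83
tcp_pos: [621.5, -94.5, 119.1]
ee_rot: [3.141, 0.0, -1.005]
contact_force: [-3.5, 1.8, 3.8]
grip_width: 12.4
finger_force: 60.1
```

```bash
python3 r.py;python3 a.py
```

```text
15.8333 [621.5  -94.47 119.06] yaw -57.56 roll/pitch [1.7998e+02 2.0000e-02] F [-3.5  1.8  3.8] M [0.414 0.872 0.286] w 12.4 q7 -1.68 eff7 0.207
16.0833 [621.51 -94.46 119.03] yaw -57.43 mean [-3.226  1.82   5.299  0.457  0.866  0.244] sd [0.046 0.046 0.048]
[[-0.48, -1.101, 0.207], [-0.527, -1.225, -0.412], [-0.544, -1.12, -0.563], [-0.517, -1.093, -0.3], [-0.508, -1.081, -0.233], [-0.523, -1.082, -0.234]] [0.286 0.331 0.217 0.204 0.206 0.223]
```

The moment readings don't show a clear 0.14/rad rise, so before going on I'll check the bar against the gripper by camera.

Run:
```python
from h import *
s=env.state();p,d=env.snapshot("wrist");cv2.imwrite("pics/w4.png",p)
m,T=T_cam("wrist",s);P=cloud(m,T,d);z=P[...,2]
Tt=np.eye(4);Tt[:3,:3]=R.from_euler('xyz',s["ee_rot"]).as_matrix();Tt[:3,3]=s["tcp_pos"]
Q=(P-Tt[:3,3])@Tt[:3,:3]
k=(Q[...,2]<-10)&(Q[...,2]>-26)&(abs(Q[...,1])<9)&(abs(Q[...,0])>11)&(abs(Q[...,0])<32)
a=Q[k];print(k.sum(),np.median(z[k]),np.percentile(a,[1,50,99],axis=0))
if k.any(): print(cv2.minAreaRect(a[:,:2].astype(np.float32)))
pt,dt=env.snapshot("top");cv2.imwrite("pics/t4.png",pt)
```

```text
2277 136.07783136067007 [[-24.78448167  -5.48136639 -18.85925102]
 [ 13.04716087   0.62756671 -17.04931159]
 [ 25.11864585   7.1366021  -11.18548168]]
((-0.23119354248046875, 0.85699462890625), (13.027203559875488, 51.235416412353516), 89.55116271972656)
```

View pics/w4.png

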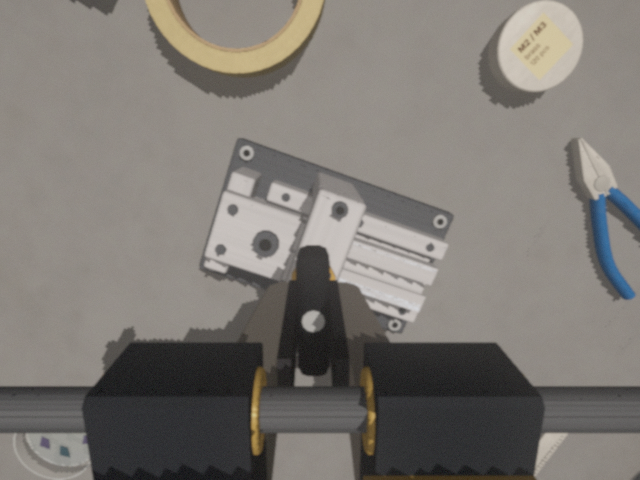

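The bar is aligned with the pads to within 0.5°, so there is no slip. Three signals put the touch at about yaw +15°: the effort knee, the onset of Fz, and held torque growing about 0.12/rad. I'll take one more step with a longer hold average before finishing.

Call:
{"name": "step_arm", "arguments": {"linear": [[0, 0, 0.005], [0, 0, 0.01], [0, 0, 0.01], [0, 0, 0.01]], "rot": [[0, 0, 0.05], [0, 0, 0.1], [0, 0, 0.15], [0, 0, 0.2]], "gripper": [255, 255, 255, 255]}}

```text
time_s: 16.52
tcp_pos: [621.5, -94.4, 118.9]
ee_rot: [3.141, 0.0, -1.205]
contact_force: [-3.8, 1.6, 4.3]
grip_width: 12.6
finger_force: 60.1
```

```bash
python3 r.py;python3 a.py
python3 - <<'E'
from h import *
L=[];E=[]
for i in range(16):
    s=env.state();L.append(s['ft_torque'][2]);E.append(s['effort'][6]);env.snapshot("side")
print(np.mean(L),np.std(L)/4,np.mean(E),E[-1],s['qd'][6],s['time_s'])
E
```

```text
16.5167 [621.53 -94.43 118.87] yaw -69.02 roll/pitch [1.7998e+02 2.0000e-02] F [-3.8  1.6  4.3] M [0.395 0.886 0.369] w 12.6 q7 -1.86 eff7 0.197
16.7667 [621.53 -94.41 118.87] yaw -68.90 mean [-3.515  1.978  5.136  0.459  0.902  0.266] sd [0.058 0.04  0.062]
[[-0.541, -1.146, 0.197], [-0.583, -1.258, -0.42], [-0.594, -1.155, -0.578], [-0.569, -1.13, -0.317], [-0.561, -1.118, -0.25], [-0.574, -1.118, -0.248]] [0.369 0.307 0.198 0.189 0.251 0.283]
0.23440654576283218 0.007961673606148854 -0.24154243350494653 -0.24256769567728043 -0.0015189020847636977 17.5167
```

Held torque is now 0.235, which fits about 1.5–1.6 rad of wind-up. The best touch estimate is yaw +17° ± 4°, so the final angle should be about -73°. I'll add 0.07 rad and then release.

Call:
{"name": "step_arm", "arguments": {"linear": [[0, 0, 0.004], [0, 0, 0.008], [0, 0, 0.008]], "rot": [[0, 0, 0.04], [0, 0, 0.07], [0, 0, 0.07]], "gripper": [255, 255, 255]}}

```text
time_s: 17.82
tcp_pos: [621.5, -94.4, 118.8]
ee_rot: [3.141, 0.0, -1.274]
contact_force: [-3.6, 3.3, 5.4]
grip_width: 12.2
finger_force: 60.0
```

```bash
python3 r.py;python3 a.py
```

```text
17.8167 [621.52 -94.43 118.77] yaw -72.99 roll/pitch [1.7997e+02 1.0000e-02] F [-3.6  3.3  5.4] M [0.411 1.007 0.315] w 12.2 q7 -1.92 eff7 -0.583
18.0667 [621.52 -94.44 118.78] yaw -72.93 mean [-3.635  2.135  5.243  0.43   0.959  0.285] sd [0.011 0.029 0.021]
[[-0.688, -1.219, -0.583], [-0.667, -1.194, -0.379], [-0.66, -1.186, -0.31], [-0.658, -1.179, -0.297], [-0.658, -1.176, -0.295], [-0.658, -1.174, -0.295]] [0.315 0.3   0.282 0.251 0.296 0.268]
```

Call:
{"name": "step_arm", "arguments": {"linear": [[0, 0, 0], [0, 0, 0], [0, 0, 0], [0, 0, 0], [0, 0, 0], [0, 0, 0]], "rot": [[0, 0, 0], [0, 0, 0], [0, 0, 0], [0, 0, 0], [0, 0, 0], [0, 0, 0]], "gripper": [130, 130, 130, 130, 130, 130]}}

```text
time_s: 18.57
tcp_pos: [621.8, -94.4, 118.6]
ee_rot: [-3.141, -0.0, -1.273]
contact_force: [-0.5, 0.4, -0.1]
grip_width: 45.1
finger_force: 0.0
```

```bash
python3 r.py;python3 a.py
```

```text
18.5667 [621.83 -94.44 118.62] yaw -72.96 roll/pitch [-1.7999e+02 -1.0000e-02] F [-0.5  0.4 -0.1] M [0.029 0.141 0.009] w 45.1 q7 -1.92 eff7 -0.000
18.8167 [621.8  -94.37 118.73] yaw -72.96 mean [-0.125 -0.076 -0.04   0.08   0.116  0.004] sd [0.037 0.022 0.018]
[[0.022, -0.081, -0.0], [0.023, -0.08, -0.0], [0.023, -0.079, -0.0], [0.023, -0.078, -0.0], [0.024, -0.078, -0.0], [0.024, -0.077, -0.0]] [ 0.009  0.026 -0.013  0.027 -0.014 -0.013]
```

The knob was released at -73°. I'll retreat straight up and do a final check.

Call:
{"name": "step_arm", "arguments": {"linear": [[0, 0, -1], [0, 0, -3], [0, 0, -6], [0, 0, -9], [0, 0, -12], [0, 0, -14], [0, 0, -14], [0, 0, -14], [0, 0, -14], [0, 0, -14]], "rot": [[0, 0, 0], [0, 0, 0], [0, 0, 0], [0, 0, 0], [0, 0, 0], [0, 0, 0], [0, 0, 0], [0, 0, 0], [0, 0, 0], [0, 0, 0]], "gripper": [60, 60, 60, 60, 60, 60, 60, 60, 60, 60]}}

```text
time_s: 19.65
tcp_pos: [621.2, -93.9, 257.5]
ee_rot: [3.14, 0.001, -1.273]
contact_force: [0.0, -0.4, 0.7]
grip_width: 70.5
finger_force: 0.0
```

Run:
```python
from h import *
s=env.state();p,d=env.snapshot("wrist");cv2.imwrite("pics/w5.png",p)
print(s['time_s'],s['tcp_pos'],s['contact_force'])
m,T=T_cam("wrist",s);P=cloud(m,T,d);q=w2j(P);z=P[...,2]
k=(z>128)&(z<142)&(np.hypot(q[...,0],q[...,1])<32);a=P[k][:,:2].astype(np.float32)
e,v=np.linalg.eigh(np.cov(a.T));print(k.sum(),np.median(z[k]),cv2.minAreaRect(a),np.degrees(np.arctan2(v[1,1],v[0,1])))
k=(z>38)&(z<46)&(abs(q[...,1])<12)&(q[...,0]<-14)&(q[...,0]>-130);print("front",np.sort(q[k][:,0])[:30:3].round(1))
k=(z>24)&(z<31)&(abs(q[...,1])>18)&(abs(q[...,1])<28)&(q[...,0]<-14)&(q[...,0]>-130);print("rail",np.sort(q[k][:,0])[:30:3].round(1))
```

```text
19.65 [621.22236845 -93.93228501 257.52273043] [ 0.01225731 -0.40347235  0.74813992]
1309 136.0385731817699 ((620.76123046875, -95.06260681152344), (12.774974822998047, 50.94725036621094), 17.310470581054688) 107.72970107421293
front [-76.3 -76.2 -75.9 -75.8 -75.6 -75.6 -75.3 -75.2 -75.  -75. ]
rail [-82.1 -81.9 -81.6 -81.4 -81.2 -81.1 -81.  -80.9 -80.8 -80.4]
```

View pics/w5.png

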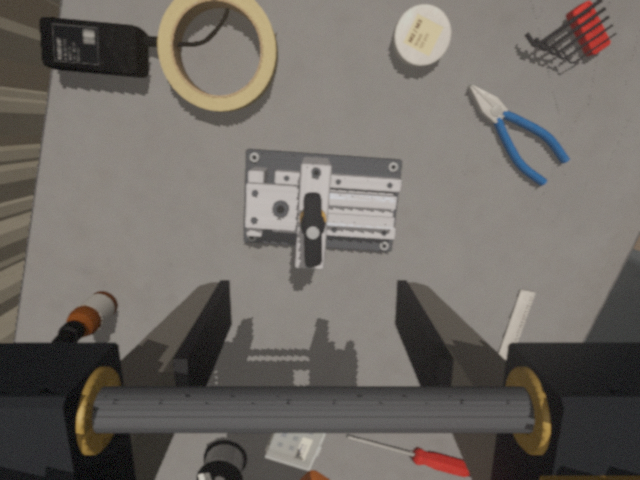

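The final view shows the bar at (313,230), left at about -72.5°. The profile is still home at the right of the jig, the bystanders are in place and the gripper is clear.

```bash
python3 -c "
from workcell import env
print(env.close_job())"
```

```text
the job is handed in; nothing more can be done
None
```

The job is handed in at about 20 s: the profile is home against the end stop, the knob is one quarter turn past the estimated touch (good to about ±4° at best, since the wrist torque readings rose less clearly than expected), everything is released, and no bystander was touched.

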